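# Fit the knurled die collar on the clay extruder and hold it home

## Robot

A 7-joint arm with a two-finger parallel gripper is mounted at the origin on the work surface; the furniture and walls round the work are solid. World frame = base frame: x ahead of the robot, y to its left, z up, the work surface at z = 0. Lengths are in m, angles in rad, forces in N, time in s.
With the tool pointing down it reaches from about 0.425 to 0.95 m from the base axis. Payload 4.7 kg.
Tool frame: the origin (TCP) lies at the very end of the fingers, on their centre line; the grasp point (between the pads) lies manip.grasp_offset behind it (manip.grasp_offset is the distance from the TCP to the grasp point, in m); x points along the fingers, z is the direction in which the jaws open and shut, and the axes are right-handed (so a half turn about x gives the same grasp; the last joint's range is limited). The gripper opens to 85 mm and grips with 20 to 120 N. Pads are 22 mm wide; open, the fingers measure 114 mm over their backs; the gripper's body (76 mm by 85 mm) begins 54 mm behind the grasp point. The pads swing forward as they close: fully open they stand 13 mm farther back than shut.
Start: joints at [-1.294, 0.469, -0.049, 1.532, 0.024, 1.141, -0.082], TCP at [0.203, 0.644, 0.231] pointing down, gripper open.
Joint ranges: [-2.59, 2.59], [-0.33, 1.99], [-1.39, 1.29], [0.1, 2.45], [-1.04, 4.18], [0.21, 1.99], [-2.66, 2.66]. Speed limits (rad/s): [2.57, 2.57, 3.14, 3.14, 3.14, 3.14, 3.14].

## Interface

Orientations are given as a unit quaternion [x, y, z, w].
In Python, from bench import manip, vision, order, finder gives the robot as it stands. The module is installed in compiled form; this text tells all that it offers.
- The arm moves only by the tool jog_arm, never from a script. Its argument "increments" is text: rows parted by semicolons, each of 7 numbers parted by spaces: the gripper's target within -1 to 1 (fully open at 1, half-way at 0, shut at -1), then the shift along the tool's x, y, z in m, then the turn, a rotation vector about the tool's x, y, z in degrees. A call has 1 to 5 rows; each row shifts and turns the commanded pose from where the row before left it, along the tool's axes as they then stand; what a row does not reach is not made up. A row lasts 1/10 s, in which the tool goes at most 50 mm and 8.59 degrees, less where a joint would pass 70% of its speed; a pose out of reach is approached as far as the arm can. A call is refused whole if a number of a shift passes 0.05 or a number of a turn 8.59, either way. A call with a gripper value outside its range is refused whole. The fingers move at their own pace and stop on an object; "squeeze" is the grip in N (left out, the last holds). Time passes only in rows, so rows that do not move let the fingers close. It gives the time, the measured TCP pose, the force and the opening at its end, in the units of the state.
- manip.get_state(): the state, without advancing time (a new reading comes with each control period).
- vision.get_image(name): name is "scene" or "top"; returns the picture (384x512x3 uint8, red, green, blue); there is no depth.
- vision.camera_model(name): a dict with "fx", "fy", "cx", "cy" (pixels), "R" (3x3) and "t" (3): a world point X has camera coordinates R X + t. Camera axes: x right, y down, z forward; pixel columns grow to the right and rows downward; lengths in m; the calibration is good to about 2 mm. A picture is of the moment at which its call begins. camera_model takes no time and is no camera call.
- order.finish_job(): hands the job in, once; it reports no verdict.
Trained networks look in the newest picture that a camera, given by its name, has taken for a name from the list of things; names that differ only in an ending like _2 or _b are one class to them, and where a whole thing is asked for, a point or a joint stands for the part that bears it (a point fixed in the world has none). Each returns a list of dicts, best first, with "confidence" (0 to 1); they miss things now and then, are a little off and sometimes report something else, mostly with a low value. They report only what shows in the picture. A call takes as long as a camera call. They do not tell look-alikes from the thing itself.
- finder.spot_in(camera, label): "rect" ([left, top, width, height] in pixels, round what is visible of it).
- finder.landmark_of(camera, label): "uv" ([column, row] in pixels: a listed point, or the origin of a listed thing).
The state is a dict: "clock": time; "q": joint angles; "qvel": joint speeds; "effort": joint torques, N m; "tcp_pos": TCP position; "tcp_rot": TCP orientation; "contact_force": force on the tool from outside, world axes, zero at the start; "moment": the same for the moment, N m; "width": finger opening in m.
Only numpy, scipy, OpenCV 4.12 (cv2) and the standard library are available. Lean on these libraries where they do the work, as an engineer would, in place of code of your own. Each camera call takes 0.05 s, during which the arm holds its last target.

## Task

Pick up the loose knurled steel die collar, set it over the upright nose of the clay extruder mount and turn it until its hidden keyways drop over the nose's four pins. Then press it fully home on its seat against the spring ring and finish while still holding it pressed down; do not let go, and leave the other things on the bench where they stand.

Things in the scene. Friction and masses are not known exactly. Their poses are not given: they have to be found in the camera images.
- die_collar: loose steel cap-shaped collar, straight knurling, 46 mm high, 59 mm outer diameter, about 180 g, standing open side down on the bench; closed on top by a 6 mm die plate with a six-pointed slot. Origin: centre of its underside, z up. Round: grip it across its diameter at any yaw
- bore (a point): centre of the mouth of the collar's bore, at its underside. The bore is 43 mm across, 40 mm deep; hidden inside, four keyways 10 mm wide and 4 mm deep, 90 degrees apart, run up from the underside for the whole depth, at the collar's +x, +y, -x and -y
- extruder_mount: clay extruder's die mount, bolted to the bench: 110 x 110 x 8 mm grey plate, on it a round aluminium flange whose flat top (the seat, 61 mm diameter) is 30 mm above the bench; from it a steel nose of 40 mm diameter rises to 62 mm above the bench, top edge chamfered 3.5 mm. Origin: centre of the plate's underside, z up
- pin_level (a point): point on the nose axis 46 mm above the bench. At this height four pins of 5 mm diameter stick out 4.5 mm from the nose, 90 degrees apart, at an unknown angle (this frame and the mount's yaw do not tell it). Not lined up, the collar stays on the pins, underside 18.5 mm above the seat; turning it at most 90 degrees either way brings it to a place about 10 degrees wide where it goes down
- seat (a point): centre of the mount's seat, on the nose axis, 30 mm above the bench, z up. The collar is fully home when its underside lies on this plane; lined up but not pressed, it rests on the spring ring 5 mm above
- spring_ring (a joint): the dark ring round the foot of the nose, pushed down by the collar's underside: 0 when up (ring top 5 mm above the seat), 0.005 (m) when the collar is fully home. Its spring pushes up with about 3 N at 0 and 8 N when home, so a collar that is let go rises again
- former_small: bystander: small wooden former, a tapered cylinder of 47 mm diameter, 52 mm high; origin at the centre of its underside
- green_bowl: bystander: green and black striped bowl, upside down, 91 mm wide, 52 mm high; origin at the centre of its underside
- needle_cup: bystander: small cup of wooden tools, 76 x 52 x 72 mm; origin at the centre of its underside
- eraser: bystander: white eraser, 22 x 44 x 12 mm; origin at the centre of its underside
- clay_disc: bystander: grey clay disc, 80 mm wide, 13 mm thick; origin at the centre of its underside
There are look-alikes about, which are no part of the job. Leave any blue look-alike of the die_collar alone.

How it is judged:
By the outcome, as a careful person would: the job done as asked, in the order asked, and still so for the second after the job is handed in, while the arm keeps its last pose, push and grip.
It also fails if it takes over 72 s, if anything falls off the work surface, if the arm or the gripper's body presses on something with over 40 N, if the wrist force passes 120 N, or if a joint passes its speed limit or range.

## Working session

There is one attempt and no reset: what is moved stays moved. The work goes in short steps, Python scripts to look and compute and a tool call to move; the robot and the scene stay as the last step left them, time stands still between calls to the robot, and variables do not carry over. Pictures are saved under pics/ and viewed, and the job is handed in when it is done.

Besides the shell and the picture viewer there is one more tool, called in YAML: its name, and indented under it one key for each argument. jog_arm: Moves the arm, as the interface text tells. Its arguments: {"type":"object","properties":{"increments":{"type":"string"},"squeeze":{"type":"number"}},"required":["increments"]}

```bash
mkdir -p pics; python3 - <<'E'
from bench import manip, vision, order, finder
import cv2,json
s=manip.get_state(); print({k:s[k] for k in('clock','tcp_pos','tcp_rot','width','contact_force')}, manip.grasp_offset)
for c in("scene","top"):
    im=vision.get_image(c); cv2.imwrite(f"pics/{c}0.png",im[:,:,::-1])
    m=vision.camera_model(c); print(c,m)
    for l in("die_collar","extruder_mount"):
        print(l,finder.spot_in(c,l)[:4])
    for l in ("bore","seat","die_collar"): print(l,finder.landmark_of(c,l)[:4])
E
```

```text
{'clock': 0.0, 'tcp_pos': array([0.20303469, 0.64312432, 0.23024533]), 'tcp_rot': array([-0.41847885,  0.57084265,  0.41759324,  0.56976312]), 'width': 0.08528038959756848, 'contact_force': array([-0.21500705,  0.08745245, -0.2963333 ])} 0.0187
scene {'fx': 456.332893925767, 'fy': 456.332893925767, 'cx': 259.9775266503124, 'cy': 196.32941667765726, 'R': array([[-0.6967397 , -0.71727862,  0.00807307],
       [-0.32832756,  0.30887935, -0.8926335 ],
       [ 0.63777332, -0.6245838 , -0.45071084]]), 't': array([0.38523204, 0.23558632, 1.31651965])}
die_collar [{'rect': [229.5, 221.9, 16.0, 23.9], 'confidence': 0.87}, {'rect': [227.1, 208.3, 18.4, 16.3], 'confidence': 0.81}, {'rect': [195.7, 222.2, 17.9, 19.6], 'confidence': 0.76}, {'rect': [235.3, 242.6, 19.3, 20.9], 'confidence': 0.72}]
extruder_mount [{'rect': [267.0, 196.5, 39.9, 15.0], 'confidence': 0.71}]
bore [{'uv': [238.0, 236.4], 'confidence': 0.88}, {'uv': [234.5, 221.8], 'confidence': 0.73}, {'uv': [209.6, 255.4], 'confidence': 0.69}, {'uv': [205.9, 235.1], 'confidence': 0.54}]
seat [{'uv': [285.0, 201.6], 'confidence': 0.78}
[... 590 characters left out ...]
18.7, 18.4], 'confidence': 0.87}, {'rect': [227.9, 176.5, 19.0, 18.6], 'confidence': 0.61}, {'rect': [163.3, 202.9, 20.4, 20.6], 'confidence': 0.58}]
extruder_mount [{'rect': [288.7, 175.8, 33.3, 34.7], 'confidence': 0.86}, {'rect': [184.4, 172.6, 18.1, 20.0], 'confidence': 0.43}]
bore [{'uv': [180.0, 211.9], 'confidence': 0.86}, {'uv': [218.2, 209.0], 'confidence': 0.75}, {'uv': [233.7, 186.0], 'confidence': 0.71}, {'uv': [199.2, 242.7], 'confidence': 0.67}]
seat [{'uv': [303.4, 190.6], 'confidence': 0.57}]
die_collar [{'uv': [239.5, 190.1], 'confidence': 0.8}, {'uv': [214.8, 207.3], 'confidence': 0.59}, {'uv': [193.9, 245.8], 'confidence': 0.56}, {'uv': [197.4, 182.4], 'confidence': 0.53}]
```

```bash
python3 - <<'E'
import cv2
a=cv2.imread("pics/scene0.png");b=cv2.imread("pics/top0.png")
cv2.imwrite("pics/scene0c.png",cv2.resize(a[160:290,170:330],None,fx=4.5,fy=4.5,interpolation=cv2.INTER_CUBIC))
cv2.imwrite("pics/top0c.png",cv2.resize(b[150:270,150:330],None,fx=4.4,fy=4.4,interpolation=cv2.INTER_CUBIC))
E
```

```text
(no output)
```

View pics/scene0.png

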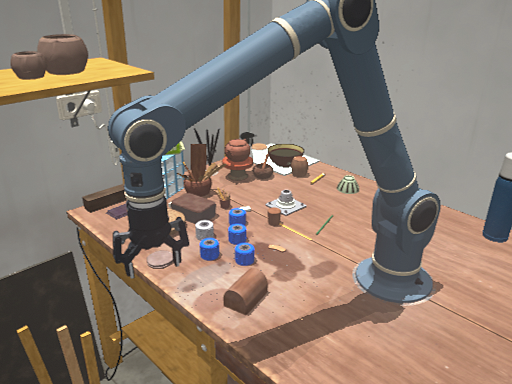

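View pics/top0.png

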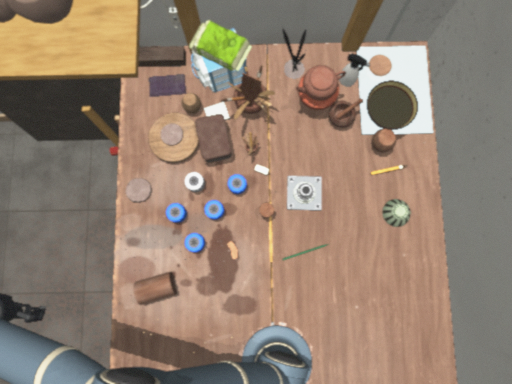

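View pics/scene0c.png

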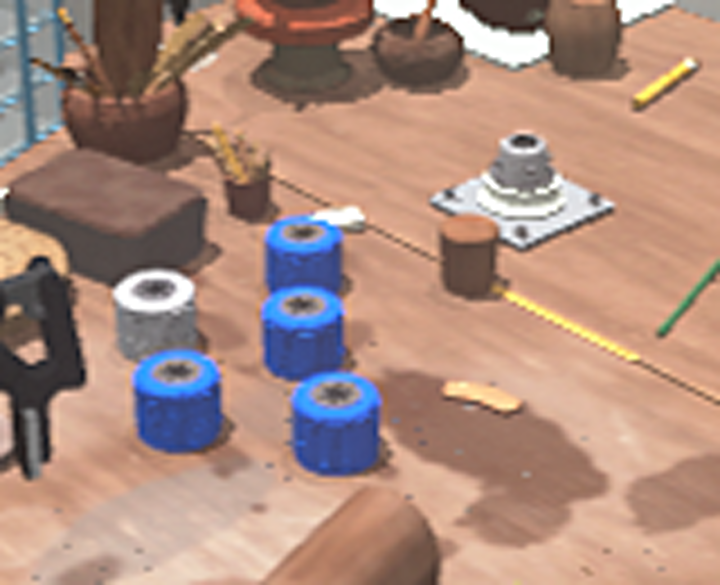

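View pics/top0c.png

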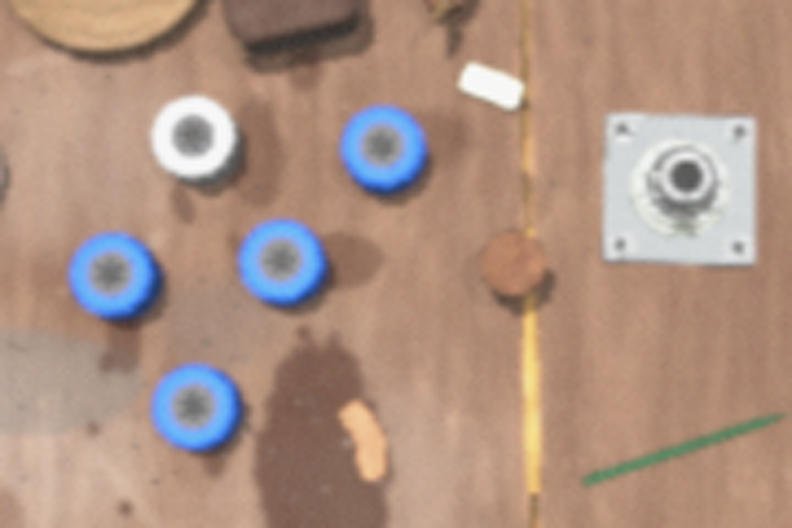

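The pictures show one uncoloured steel collar at top (194,181) / scene (205,230). The four blue ones, at top (237,183), (214,209), (176,212) and (194,242), are look-alikes. The steel one fits "steel, knurled". The mount is at top (305,191) / scene (285,202). The enlarged crops confirm this.

```bash
cat > h.py <<'E'
from bench import manip, vision, order, finder
import numpy as np, cv2
from scipy.spatial.transform import Rotation as Ro
def proj(c,X):
    m=vision.camera_model(c); p=np.atleast_2d(X)@np.array(m['R']).T+m['t']
    return np.c_[m['fx']*p[:,0]/p[:,2]+m['cx'],m['fy']*p[:,1]/p[:,2]+m['cy']]
def ray(c,uv,z):
    m=vision.camera_model(c);R=np.array(m['R']);C=-R.T@m['t']
    d=R.T@np.array([(uv[0]-m['cx'])/m['fx'],(uv[1]-m['cy'])/m['fy'],1]); return C+d*(z-C[2])/d[2]
def circ(c,xy,z,r,n=48):
    a=np.linspace(0,2*np.pi,n); return proj(c,np.c_[xy[0]+r*np.cos(a),xy[1]+r*np.sin(a),0*a+z])
def st():
    s=manip.get_state();R=Ro.from_quat(s['tcp_rot']).as_matrix()
    print('t',round(s['clock'],2),'pos',s['tcp_pos'].round(4),'F',s['contact_force'].round(1),'M',s['moment'].round(2),'w',round(s['width'],4)); print(R.round(3)); print('q',s['q'].round(3)); return s,R
E
python3 - <<'E'
from h import *
st()
print(vision.camera_model('top') and -np.array(vision.camera_model('top')['R']).T@vision.camera_model('top')['t'])
b=cv2.imread("pics/top0.png"); a=cv2.imread("pics/scene0.png")
# top face of steel collar in top view
w=(b[165:200,178:212].min(2)>165).astype(np.uint8)
ys,xs=np.nonzero(w); 
cs,_=cv2.findContours(w,cv2.RETR_EXTERNAL,cv2.CHAIN_APPROX_NONE); k=max(cs,key=cv2.contourArea)
(x,y),r=cv2.minEnclosingCircle(k); print('collar top circ',x+178,y+165,r); print(ray('top',(x+178,y+165),.046))
w=(a[212:232,190:218].min(2)>165).astype(np.uint8);cs,_=cv2.findContours(w,cv2.RETR_EXTERNAL,cv2.CHAIN_APPROX_NONE); k=max(cs,key=cv2.contourArea)
print('scene', cv2.boundingRect(k)); e=cv2.fitEllipse(k); print(e, ray('scene',(e[0][0]+190,e[0][1]+212),.046))
# plate
g=b[168:218,280:330].astype(int); w=((g.max(2)-g.min(2)<35)&(g.min(2)>110)).astype(np.uint8)
cs,_=cv2.findContours(w,cv2.RETR_EXTERNAL,cv2.CHAIN_APPROX_NONE); k=max(cs,key=cv2.contourArea); e=cv2.minAreaRect(k); print('plate',e,ray('top',(e[0][0]+280,e[0][1]+168),.008))
for l in('former_small','green_bowl','needle_cup','eraser','clay_disc'):
    print(l,[(ray('top',d['uv'],0).round(3)[:2],d['confidence']) for d in finder.landmark_of('top',l)[:2]])
E
```

```text
t 0.6 pos [0.2031 0.6437 0.2313] F [-0.1 -0.4 -0.2] M [ 0.03 -0.02  0.02] w 0.0855
[[-0.    -0.954  0.301]
 [ 0.     0.301  0.954]
 [-1.     0.     0.   ]]
q [-1.294  0.469 -0.049  1.532  0.024  1.141 -0.082]
[0.30349079 0.02561375 1.38202532]
collar top circ 193.3176794052124 180.65469646453857 9.688575744628906
[0.55711341 0.25003353 0.046     ]
scene (5, 8, 18, 10)
((13.942965507507324, 12.338837623596191), (8.858500480651855, 17.191699981689453), 88.41556549072266) [0.55367952 0.25480412 0.046     ]
plate ((24.0, 24.5), (35.0, 34.0), 90.0) [ 0.51871393 -0.10151078  0.008     ]
former_small [(array([0.457, 0.027]), 0.45)]
green_bowl [(array([ 0.445, -0.391]), 0.69), (array([0.677, 0.064]), 0.66)]
needle_cup [(array([0.674, 0.069]), 0.49)]
eraser [(array([0.609, 0.035]), 0.58), (array([0.55, 0.25]), 0.23)]
clay_disc [(array([0.529, 0.433]), 0.87)]
```

```bash
cat >> h.py <<'E'
def overlay(img,c,x0,y0,w,h,f,circs,fn,sq=[]):
    im=cv2.resize(img[y0:y0+h,x0:x0+w],None,fx=f,fy=f,interpolation=cv2.INTER_CUBIC)
    for xy,z,r,col in circs:
        p=circ(c,xy,z,r); p=((p-[x0,y0]+.5)*f).astype(int); cv2.polylines(im,[p.astype(np.int32)],True,col,1)
    for xy,z,s,yaw,col in sq:
        q=np.array([[1,1],[1,-1],[-1,-1],[-1,1]])*s; R=np.array([[np.cos(yaw),-np.sin(yaw)],[np.sin(yaw),np.cos(yaw)]])
        q=q@R.T+xy; p=proj(c,np.c_[q,[z]*4]); p=((p-[x0,y0]+.5)*f).astype(np.int32); cv2.polylines(im,[p],True,col,1)
    return im
E
python3 - <<'E'
from h import *
b=cv2.imread("pics/top0.png"); a=cv2.imread("pics/scene0.png")
C=(.5555,.2525);M=(.5185,-.1015)
G=(0,255,0);R=(0,0,255)
cc=[(C,.046,.0295,R),(C,0,.0295,G)]
mm=[(M,.03,.0305,G),(M,.062,.0165,R)]
sq=[(M,.008,.055,0,(255,0,0))]
f=8
r1=np.hstack([overlay(b,'top',170,160,48,45,f,cc,''),overlay(b,'top',281,168,48,45,f,mm,'',sq)])
r2=np.hstack([overlay(a,'scene',182,210,48,29,f,cc,''),overlay(a,'scene',262,185,48,29,f,mm,'',sq)])
cv2.imwrite('pics/ov.png',np.vstack([r1,r2]))
E
```

```text
(no output)
```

View pics/ov.png

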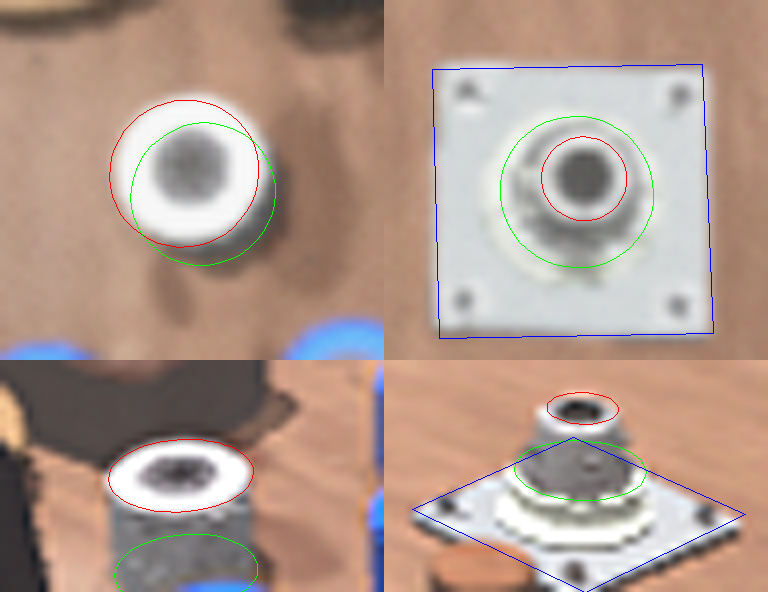

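jog_arm:
  increments: "1 0 -0.04 -0.0236 0 0 0;1 0 -0.04 -0.0236 0 0 0;1 0 -0.04 -0.0236 0 0 0;1 0 -0.04 -0.0236 0 0 0;1 0 -0.04 -0.0236 0 0 0"
  squeeze: 60

```text
clock: 1.35
tcp_pos: [0.3595, 0.4695, 0.2316]
tcp_rot: [-0.418, 0.57, 0.418, 0.571]
contact_force: [1.4, 0.2, -0.0]
width: 0.0852
```

jog_arm:
  increments: "1 0 -0.04 -0.0236 0 0 0;1 0 -0.04 -0.0236 0 0 0;1 0 -0.04 -0.0236 0 0 0;1 0 -0.04 -0.0236 0 0 0;1 0 -0.04 -0.0236 0 0 0"

```text
clock: 1.85
tcp_pos: [0.5146, 0.2968, 0.2316]
tcp_rot: [-0.418, 0.57, 0.418, 0.571]
contact_force: [0.0, 1.1, 0.3]
width: 0.0856
```

jog_arm:
  increments: "1 0 0 0 0 0 0;1 0 0 0 0 0 0"

```text
clock: 2.05
tcp_pos: [0.5143, 0.2971, 0.2313]
tcp_rot: [-0.417, 0.571, 0.417, 0.571]
contact_force: [-1.3, 0.8, 0.8]
width: 0.0855
```

```bash
python3 - <<'E'
from h import *
s,R=st()
d=np.array([.556,.251,s['tcp_pos'][2]])-s['tcp_pos']; print((R.T@d).round(4))
for c in('top','scene'):
    im=vision.get_image(c)[:,:,::-1]; cv2.imwrite(f'pics/{c}1.png',im)
E
```

```text
t 2.05 pos [0.5143 0.2971 0.2313] F [-1.3  0.8  0.8] M [0.11 0.02 0.04] w 0.0855
[[-0.    -0.953  0.304]
 [ 0.     0.304  0.953]
 [-1.     0.     0.   ]]
q [-0.674  0.335  0.102  1.739 -0.038  1.069  0.703]
[-0.     -0.0537 -0.0312]
```

jog_arm:
  increments: "1 0 -0.0265 -0.0155 0 0 0;1 0.02 -0.0265 -0.0155 0 0 0;1 0.04 0 0 0 0 0;1 0.04 0 0 0 0 0;1 0.03 0 0 0 0 0"

```text
clock: 2.65
tcp_pos: [0.5527, 0.2544, 0.099]
tcp_rot: [-0.418, 0.57, 0.419, 0.569]
contact_force: [-0.4, 0.4, -0.3]
width: 0.0855
```

jog_arm:
  increments: "1 0.01 0 0 0 0 0;1 0 0 0 0 0 0"

```text
clock: 2.85
tcp_pos: [0.5533, 0.2539, 0.0901]
tcp_rot: [-0.418, 0.571, 0.419, 0.569]
contact_force: [0.6, 0.3, 0.2]
width: 0.0853
```

```bash
python3 - <<'E'
from h import *
s,R=st()
out=[]
for c,(x0,y0) in(('top',(165,150)),('scene',(170,180))):
    im=vision.get_image(c)[:,:,::-1]; cv2.imwrite(f'pics/{c}2.png',im)
    p=s['tcp_pos']
    o=overlay(im,c,x0,y0,64,64,6,[(p[:2],p[2],.004,(0,255,255)),((.556,.251),.046,.0295,(0,0,255)),(p[:2],0.0,.0295,(0,255,0))],'')
    for sg in(-1,1):
        q=p+R[:,2]*sg*s['width']/2; u=((proj(c,q)[0]-[x0,y0]+.5)*6).astype(int); cv2.circle(o,tuple(int(v) for v in u),3,(255,0,255),1)
    out.append(o)
cv2.imwrite('pics/ov2.png',np.hstack(out))
E
```

```text
t 2.85 pos [0.5533 0.2539 0.0901] F [0.6 0.3 0.2] M [-0.05  0.   -0.  ] w 0.0853
[[-0.003 -0.954  0.299]
 [-0.001  0.299  0.954]
 [-1.     0.002 -0.002]]
q [-0.577  0.514  0.105  1.83  -0.072  0.804  0.832]
```

View pics/ov2.png

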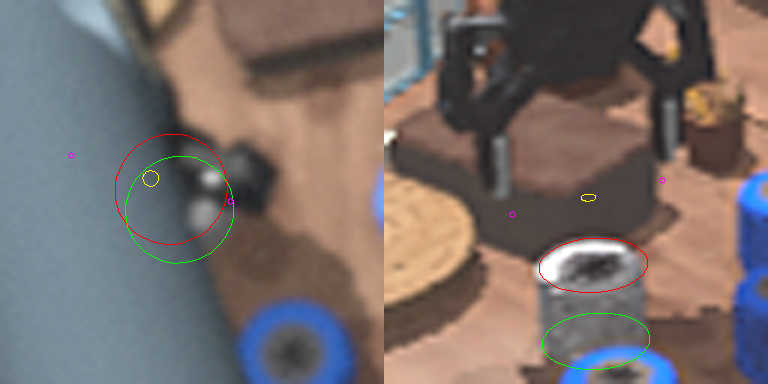

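jog_arm:
  increments: "1 0.01 -0.0028 -0.0032 0 0 0;1 0.03 0 0 0 0 0;1 0.03 0 0 0 0 0;1 0.008 0 0 0 0 0;1 0 0 0 0 0 0"

```text
clock: 3.45
tcp_pos: [0.5562, 0.2484, 0.0128]
tcp_rot: [-0.418, 0.571, 0.418, 0.57]
contact_force: [-0.6, -0.3, 0.2]
width: 0.0854
```

jog_arm:
  increments: "-1 0 0 0 0 0 0;-1 0 0 0 0 0 0;-1 0 0 0 0 0 0;-1 0 0 0 0 0 0;-1 0 0 0 0 0 0"
  squeeze: 30

```text
clock: 3.95
tcp_pos: [0.5579, 0.2495, 0.0153]
tcp_rot: [-0.418, 0.569, 0.418, 0.572]
contact_force: [0.0, -0.3, 6.1]
width: 0.057
```

jog_arm:
  increments: "-1 0 0 0 0 0 0;-1 0 0 0 0 0 0;-1 0 0 0 0 0 0"

```text
clock: 4.25
tcp_pos: [0.5579, 0.2496, 0.0153]
tcp_rot: [-0.418, 0.569, 0.418, 0.572]
contact_force: [0.2, 0.3, 6.5]
width: 0.0571
```

```bash
python3 - <<'E'
from h import *
s,R=st()
out=[]
for c,(x0,y0) in(('top',(165,150)),('scene',(170,180))):
    im=vision.get_image(c)[:,:,::-1]; cv2.imwrite(f'pics/{c}3.png',im)
    p=s['tcp_pos']
    o=overlay(im,c,x0,y0,64,64,6,[(p[:2],.046,.0295,(0,0,255))],'')
    out.append(o)
cv2.imwrite('pics/ov3.png',np.hstack(out))
E
```

```text
t 4.25 pos [0.5579 0.2496 0.0153] F [0.2 0.3 6.5] M [0.   0.09 0.01] w 0.0571
[[ 0.003 -0.954  0.301]
 [ 0.002  0.301  0.954]
 [-1.    -0.003  0.003]]
q [-0.557  0.62   0.092  1.864 -0.087  0.658  0.852]
```

View pics/ov3.png

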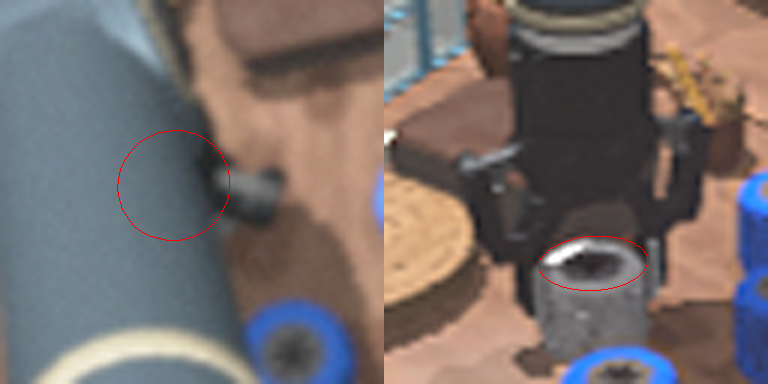

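jog_arm:
  increments: "1 0 0 0 0 0 0;1 0 0 0 0 0 0;1 0 0 0 0 0 0;1 0 0 0 0 0 0;1 0 0 0 0 0 0"

```text
clock: 4.85
tcp_pos: [0.5564, 0.2488, 0.0131]
tcp_rot: [-0.418, 0.57, 0.418, 0.57]
contact_force: [-0.1, -0.2, -0.4]
width: 0.0855
```

jog_arm:
  increments: "1 0 0 0 8.5 0 0;1 0 0 0 8.5 0 0;1 0 0 0 8.5 0 0;1 0 0 0 8.5 0 0;1 0 0 0 8.5 0 0"

```text
clock: 5.35
tcp_pos: [0.5564, 0.2489, 0.0132]
tcp_rot: [-0.181, 0.684, 0.181, 0.684]
contact_force: [-0.5, -0.4, -0.1]
width: 0.0853
```

jog_arm:
  increments: "1 0 0 0 8.5 0 0;1 0 0 0 8.5 0 0;1 0 0 0 8.5 0 0;1 0 0 0 8.5 0 0;1 0 0 0 0 0 0"

```text
clock: 5.85
tcp_pos: [0.5563, 0.2491, 0.013]
tcp_rot: [0.024, 0.707, -0.025, 0.707]
contact_force: [-0.5, 0.9, -0.6]
width: 0.0853
```

jog_arm:
  increments: "-1 0 0 0 0 0 0;-1 0 0 0 0 0 0;-1 0 0 0 0 0 0;-1 0 0 0 0 0 0;-1 0 0 0 0 0 0"
  squeeze: 60

```text
clock: 6.35
tcp_pos: [0.5573, 0.2491, 0.0141]
tcp_rot: [0.025, 0.706, -0.024, 0.707]
contact_force: [-0.1, -0.1, 5.8]
width: 0.0564
```

jog_arm:
  increments: "-1 0 0 0 0 0 0;-1 0 0 0 0 0 0;-1 0 0 0 0 0 0"

```text
clock: 6.65
tcp_pos: [0.5573, 0.2491, 0.0141]
tcp_rot: [0.025, 0.706, -0.024, 0.707]
contact_force: [-0.1, 1.0, 5.7]
width: 0.0567
```

```bash
python3 - <<'E'
from h import *
st()
E
```

```text
t 6.65 pos [0.5573 0.2491 0.0141] F [-0.1  1.   5.7] M [-0.02 -0.02  0.15] w 0.0567
[[ 0.001  0.069  0.998]
 [ 0.001  0.998 -0.069]
 [-1.     0.001  0.001]]
q [-0.811  0.662  0.446  1.881 -0.428  0.692 -0.182]
```

jog_arm:
  increments: "-1 -0.02 0 0 0 0 0;-1 -0.04 0 0 0 0 0;-1 -0.04 0 0 0 0 0;-1 -0.02 0 0 0 0 0;-1 0 0 0 0 0 0"

```text
clock: 7.15
tcp_pos: [0.5579, 0.2492, 0.1358]
tcp_rot: [0.026, 0.705, -0.024, 0.708]
contact_force: [-0.2, 0.5, -2.0]
width: 0.0568
```

```bash
python3 - <<'E'
from h import *
s,R=st()
d=np.array([.5185,-.1015,s['tcp_pos'][2]])-s['tcp_pos']; print((R.T@d).round(4))
im=vision.get_image('scene')[:,:,::-1]; p=s['tcp_pos']
o=overlay(im,'scene',165,140,80,80,7,[(p[:2],p[2]-.0141,.0295,(0,255,0)),(p[:2],p[2]-.0141+.046,.0295,(0,0,255))],'')
cv2.imwrite('pics/ov4.png',o)
E
```

```text
t 7.15 pos [0.5579 0.2492 0.1358] F [-0.2  0.5 -2. ] M [ 0.02 -0.01 -0.02] w 0.0568
[[ 0.004  0.07   0.998]
 [ 0.003  0.998 -0.07 ]
 [-1.     0.003  0.004]]
q [-0.886  0.501  0.544  1.816 -0.323  0.908 -0.266]
[-0.0012 -0.3526 -0.0149]
```

View pics/ov4.png

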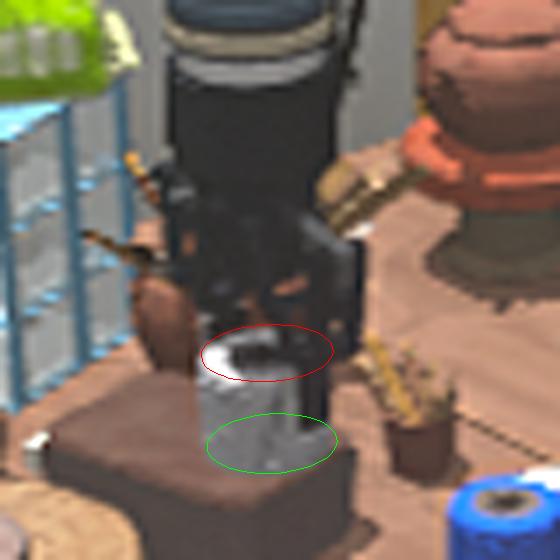

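jog_arm:
  increments: "-1 0 -0.044 -0.0018 0 0 0;-1 0 -0.044 -0.0018 0 0 0;-1 0 -0.044 -0.0018 0 0 0;-1 0 -0.044 -0.0018 0 0 0;-1 0 -0.044 -0.0018 0 0 0"

```text
clock: 7.7
tcp_pos: [0.5297, 0.0284, 0.1309]
tcp_rot: [0.024, 0.708, -0.025, 0.705]
contact_force: [0.5, 0.4, -2.1]
width: 0.0565
```

jog_arm:
  increments: "-1 0 -0.044 -0.0018 0 0 0;-1 0 -0.044 -0.0018 0 0 0;-1 0 -0.044 -0.0018 0 0 0;-1 0 0 0 0 0 0"

```text
clock: 8.1
tcp_pos: [0.5141, -0.1087, 0.1317]
tcp_rot: [0.027, 0.708, -0.03, 0.705]
contact_force: [0.3, -0.5, -1.8]
width: 0.0566
```

```bash
python3 - <<'E'
from h import *
s,R=st()
d=np.array([.5185,-.1015,s['tcp_pos'][2]])-s['tcp_pos']; print((R.T@d).round(4))
p=s['tcp_pos'];M=(.5185,-.1015)
out=[]
for c,(x0,y0) in(('top',(270,150)),('scene',(250,150))):
    im=vision.get_image(c)[:,:,::-1]; cv2.imwrite(f'pics/{c}5.png',im)
    out.append(overlay(im,c,x0,y0,64,70,6,[(p[:2],p[2]-.0141,.0295,(0,255,0)),(p[:2],p[2]-.0141+.046,.0295,(0,0,255)),(M,.062,.0165,(0,255,255))],'',[(M,.008,.055,0,(255,0,0))]))
cv2.imwrite('pics/ov5.png',np.hstack(out))
E
```

```text
t 8.1 pos [ 0.5141 -0.1087  0.1317] F [ 0.3 -0.5 -1.8] M [-0.05 -0.01 -0.05] w 0.0566
[[-0.004  0.081  0.997]
 [-0.004  0.997 -0.081]
 [-1.    -0.004 -0.004]]
q [-0.363  0.39   0.619  2.015 -0.298  0.829  0.343]
[-0.      0.0075  0.0038]
```

View pics/ov5.png

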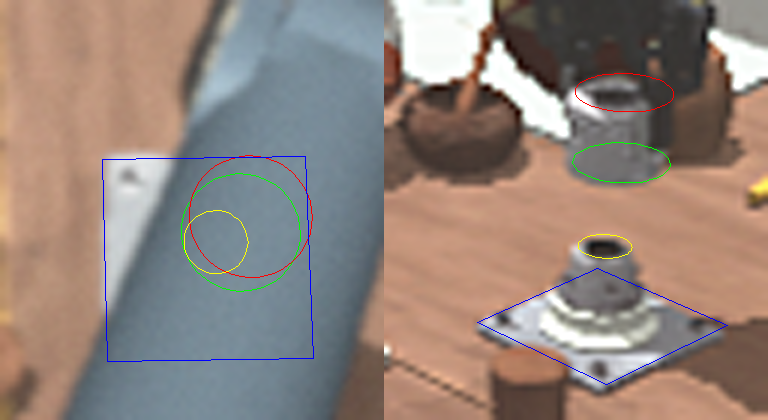

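jog_arm:
  increments: "-1 0 0.0065 0.0035 0 0 0;-1 0.02 0 0 0 0 0;-1 0.02 0 0 0 0 0;-1 0 0 0 0 0 0;-1 0 0 0 0 0 0"

```text
clock: 8.7
tcp_pos: [0.5215, -0.0934, 0.0929]
tcp_rot: [0.024, 0.707, -0.024, 0.706]
contact_force: [0.1, 0.2, -2.2]
width: 0.0564
```

```bash
python3 - <<'E'
from h import *
s,R=st()
d=np.array([.518,-.102,s['tcp_pos'][2]])-s['tcp_pos']; print((R.T@d).round(4))
p=s['tcp_pos'];M=(.518,-.102)
c='scene';im=vision.get_image(c)[:,:,::-1]; cv2.imwrite(f'pics/{c}6.png',im)
cv2.imwrite('pics/ov6.png',overlay(im,c,250,150,70,64,10,[(p[:2],p[2]-.0141,.0295,(0,255,0)),(p[:2],p[2]-.0141+.046,.0295,(0,0,255)),(M,.062,.0165,(0,255,255))],'',[(M,.008,.055,0,(255,0,0))])[:600])
E
```

```text
t 8.7 pos [ 0.5215 -0.0934  0.0929] F [ 0.1  0.2 -2.2] M [ 0.   -0.01  0.06] w 0.0564
[[-0.001  0.067  0.998]
 [ 0.     0.998 -0.067]
 [-1.     0.    -0.001]]
q [-0.349  0.452  0.574  2.034 -0.354  0.753  0.374]
[ 0.     -0.0088 -0.0029]
```

View pics/ov6.png

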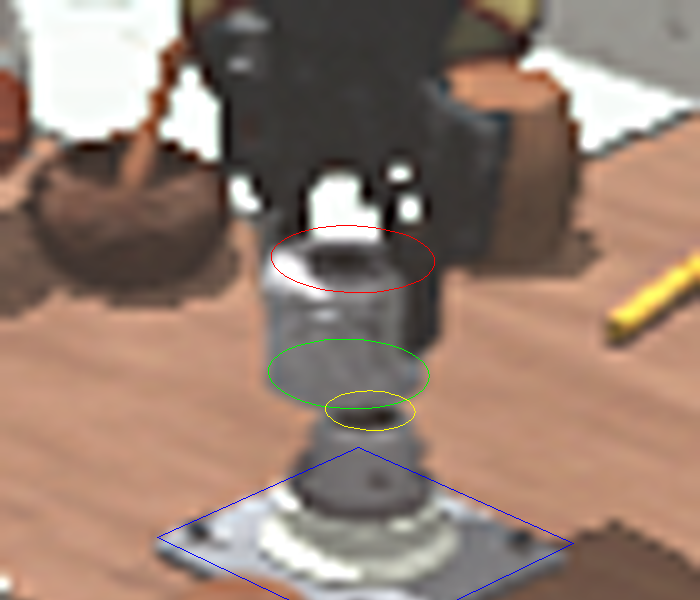

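jog_arm:
  increments: "-1 0 -0.0088 -0.003 0 0 0;-1 0 0 0 0 0 0;-1 0.006 0 0 0 0 0;-1 0.006 0 0 0 0 0;-1 0.004 0 0 0 0 0"

```text
clock: 9.25
tcp_pos: [0.5175, -0.1033, 0.0766]
tcp_rot: [0.025, 0.707, -0.025, 0.706]
contact_force: [-0.3, -0.1, -1.8]
width: 0.0568
```

jog_arm:
  increments: "-1 0.004 0 0 0 0 0;-1 0.004 0 0 0 0 0;-1 0 0 0 0 0 0;-1 0 0 0 0 0 0"

```text
clock: 9.65
tcp_pos: [0.5178, -0.1034, 0.0691]
tcp_rot: [0.025, 0.707, -0.025, 0.707]
contact_force: [0.6, 0.1, -2.9]
width: 0.0566
```

```bash
python3 - <<'E'
from h import *
s,R=st()
p=s['tcp_pos'];M=(.518,-.102)
c='scene';im=vision.get_image(c)[:,:,::-1]; cv2.imwrite(f'pics/{c}7.png',im)
cv2.imwrite('pics/ov7.png',overlay(im,c,250,150,70,64,10,[(p[:2],p[2]-.0141,.0295,(0,255,0)),(p[:2],p[2]-.0141+.046,.0295,(0,0,255))],'')[:600])
E
```

```text
t 9.65 pos [ 0.5178 -0.1034  0.0691] F [ 0.6  0.1 -2.9] M [ 0.18 -0.09 -0.03] w 0.0566
[[-0.     0.07   0.998]
 [ 0.     0.998 -0.07 ]
 [-1.     0.    -0.   ]]
q [-0.308  0.486  0.549  2.053 -0.387  0.703  0.42 ]
```

View pics/ov7.png

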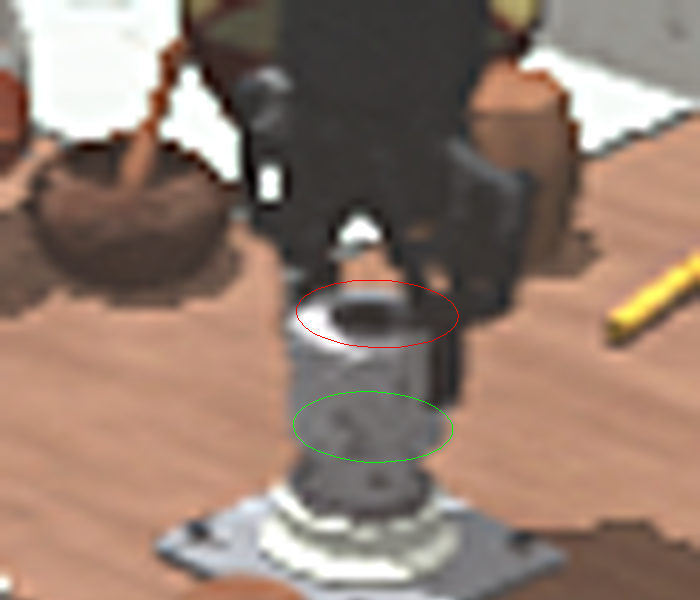

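jog_arm:
  increments: "-1 0.003 0 0 0 0 0;-1 0.002 0 0 0 0 0;-1 0.002 0 0 0 0 0;-1 0 0 0 0 0 0"

```text
clock: 10.1
tcp_pos: [0.518, -0.1035, 0.0624]
tcp_rot: [0.025, 0.707, -0.025, 0.707]
contact_force: [-0.5, 1.7, 0.7]
width: 0.0566
```

jog_arm:
  increments: "-1 0.002 0 0 0 0 0;-1 0 0 0 0 0 0"

```text
clock: 10.3
tcp_pos: [0.5181, -0.1036, 0.062]
tcp_rot: [0.026, 0.707, -0.024, 0.707]
contact_force: [-4.4, 2.5, 15.6]
width: 0.0566
```

```bash
python3 - <<'E'
from h import *
st()
E
```

```text
t 10.3 pos [ 0.5181 -0.1036  0.062 ] F [-4.4  2.5 15.6] M [ 0.63  0.92 -0.01] w 0.0566
[[ 0.001  0.07   0.998]
 [ 0.002  0.998 -0.07 ]
 [-1.     0.002  0.   ]]
q [-0.299  0.497  0.54   2.057 -0.399  0.689  0.43 ]
```

jog_arm:
  increments: "-1 0 0 0 3 0 0;-1 0 0 0 3 0 0;-1 0 0 0 3 0 0"

```text
clock: 10.6
tcp_pos: [0.5186, -0.1036, 0.0621]
tcp_rot: [0.081, 0.702, -0.08, 0.703]
contact_force: [-3.0, 2.9, 14.9]
width: 0.0566
```

jog_arm:
  increments: "-1 0 0 0 3 0 0;-1 0 0 0 3 0 0;-1 0 0 0 3 0 0"

```text
clock: 10.9
tcp_pos: [0.5181, -0.1037, 0.062]
tcp_rot: [0.136, 0.694, -0.135, 0.694]
contact_force: [-5.2, 2.8, 16.1]
width: 0.0564
```

```bash
python3 - <<'E'
from h import *
st()
E
```

```text
t 10.9 pos [ 0.5181 -0.1037  0.062 ] F [-5.2  2.8 16.1] M [0.64 1.02 0.36] w 0.0564
[[ 0.     0.376  0.927]
 [ 0.001  0.927 -0.376]
 [-1.     0.002 -0.   ]]
q [-0.361  0.517  0.625  2.06  -0.466  0.704  0.18 ]
```

jog_arm:
  increments: "-1 0 0 0 3 0 0;-1 0 0 0 3 0 0;-1 0 0 0 3 0 0"

```text
clock: 11.2
tcp_pos: [0.5182, -0.1034, 0.062]
tcp_rot: [0.19, 0.681, -0.189, 0.681]
contact_force: [-3.6, 3.0, 16.1]
width: 0.0564
```

jog_arm:
  increments: "-1 0 0 0 3 0 0;-1 0 0 0 3 0 0;-1 0 0 0 3 0 0"

```text
clock: 11.5
tcp_pos: [0.5178, -0.1034, 0.0619]
tcp_rot: [0.243, 0.665, -0.242, 0.664]
contact_force: [-4.3, 1.9, 14.7]
width: 0.0567
```

```bash
python3 - <<'E'
from h import *
st()
E
```

```text
t 11.5 pos [ 0.5178 -0.1034  0.0619] F [-4.3  1.9 14.7] M [0.63 1.26 0.25] w 0.0567
[[-0.     0.644  0.765]
 [ 0.002  0.765 -0.644]
 [-1.     0.001 -0.001]]
q [-0.42   0.542  0.71   2.063 -0.535  0.725 -0.067]
```

jog_arm:
  increments: "-1 0 0 0 3 0 0;-1 0 0 0 3 0 0;-1 0 0 0 3 0 0"

```text
clock: 11.8
tcp_pos: [0.5177, -0.103, 0.0605]
tcp_rot: [0.294, 0.643, -0.294, 0.643]
contact_force: [-0.6, 1.2, -1.6]
width: 0.0563
```

jog_arm:
  increments: "-1 0 0 0 3 0 0;-1 0 0 0 3 0 0;-1 0 0 0 3 0 0"

```text
clock: 12.1
tcp_pos: [0.5175, -0.1026, 0.0599]
tcp_rot: [0.344, 0.619, -0.343, 0.618]
contact_force: [0.1, 2.8, -1.7]
width: 0.0564
```

```bash
python3 - <<'E'
from h import *
st()
E
```

```text
t 12.1 pos [ 0.5175 -0.1026  0.0599] F [ 0.1  2.8 -1.7] M [ 0.76 -0.17  0.08] w 0.0564
[[-0.001  0.849  0.528]
 [ 0.002  0.528 -0.849]
 [-1.    -0.    -0.002]]
q [-0.477  0.573  0.792  2.068 -0.607  0.746 -0.314]
```

jog_arm:
  increments: "-1 0.001 0 0 -3 0 0;-1 0.003 0 0 -2 0 0;-1 0.003 0 0 0 0 0;-1 0 0 0 0 0 0"

```text
clock: 12.5
tcp_pos: [0.5178, -0.103, 0.0528]
tcp_rot: [0.316, 0.633, -0.316, 0.632]
contact_force: [1.0, 3.7, -3.3]
width: 0.0567
```

```bash
python3 - <<'E'
from h import *
st()
E
```

```text
t 12.5 pos [ 0.5178 -0.103   0.0528] F [ 1.   3.7 -3.3] M [ 0.54 -0.29 -0.04] w 0.0567
[[-0.     0.799  0.601]
 [ 0.001  0.601 -0.799]
 [-1.     0.    -0.001]]
q [-0.452  0.575  0.756  2.07  -0.599  0.725 -0.235]
```

jog_arm:
  increments: "-1 0.003 0 0 0 0 0;-1 0.003 0 0 0 0 0;-1 0.002 0 0 0 0 0;-1 0.001 0 0 0 0 0;-1 0 0 0 0 0 0"

```text
clock: 13.0
tcp_pos: [0.518, -0.1031, 0.0446]
tcp_rot: [0.316, 0.633, -0.315, 0.633]
contact_force: [-1.1, 3.8, 5.4]
width: 0.0562
```

```bash
python3 - <<'E'
from h import *
st()
E
```

```text
t 13.0 pos [ 0.518  -0.1031  0.0446] F [-1.1  3.8  5.4] M [0.92 0.07 0.05] w 0.0562
[[ 0.     0.799  0.602]
 [ 0.001  0.602 -0.799]
 [-1.     0.001 -0.001]]
q [-0.44   0.587  0.742  2.073 -0.614  0.71  -0.222]
```

jog_arm:
  increments: "-1 0.001 0 0 0 0 0;-1 0 0 0 0 0 0;-1 0 0 0 0 0 0"

```text
clock: 13.3
tcp_pos: [0.518, -0.1031, 0.0441]
tcp_rot: [0.316, 0.633, -0.315, 0.633]
contact_force: [-1.6, 4.8, 10.5]
width: 0.0563
```

jog_arm:
  increments: "-1 0.001 0 0 0 0 0;-1 0 0 0 0 0 0;-1 0 0 0 0 0 0"

```text
clock: 13.6
tcp_pos: [0.5181, -0.1031, 0.0441]
tcp_rot: [0.317, 0.633, -0.315, 0.632]
contact_force: [-5.6, 5.6, 19.2]
width: 0.0566
```

jog_arm:
  increments: "-1 0.001 0 0 0 0 0;-1 0 0 0 0 0 0;-1 0 0 0 0 0 0"

```text
clock: 13.9
tcp_pos: [0.5181, -0.1031, 0.044]
tcp_rot: [0.317, 0.633, -0.314, 0.632]
contact_force: [-8.0, 8.4, 30.0]
width: 0.0565
```

```bash
python3 - <<'E'
from h import *
s,R=st()
p=s['tcp_pos']
c='scene';im=vision.get_image(c)[:,:,::-1]; cv2.imwrite(f'pics/{c}8.png',im)
cv2.imwrite('pics/ov8.png',overlay(im,c,250,150,70,64,10,[],'')[:600])
E
```

```text
t 13.9 pos [ 0.5181 -0.1031  0.044 ] F [-8.   8.4 30. ] M [ 1.32  1.52 -0.03] w 0.0565
[[ 0.001  0.799  0.602]
 [ 0.004  0.602 -0.799]
 [-1.     0.003 -0.003]]
q [-0.437  0.588  0.74   2.073 -0.618  0.71  -0.218]
```

View pics/ov8.png

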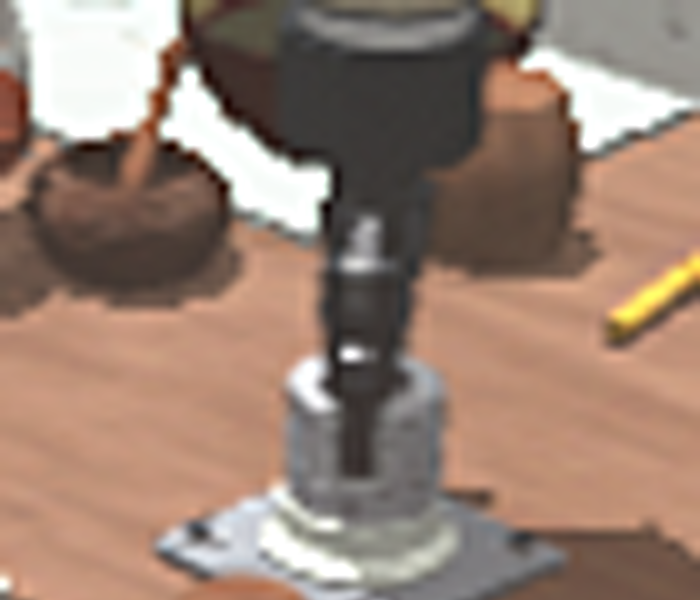

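jog_arm:
  increments: "-1 -0.0007 0 0 0 0 0;-1 0 0 0 0 0 0;-1 0 0 0 0 0 0"

```text
clock: 14.25
tcp_pos: [0.5181, -0.1031, 0.0441]
tcp_rot: [0.317, 0.633, -0.314, 0.632]
contact_force: [-6.4, 6.8, 21.8]
width: 0.0565
```

```bash
python3 - <<'E'
from h import *
s,R=st()
if s['contact_force'][2]>15 and abs(s['tcp_pos'][2]-.0441)<.0004: print(order.finish_job())
E
```

```text
t 14.25 pos [ 0.5181 -0.1031  0.0441] F [-6.4  6.8 21.8] M [ 1.17  1.06 -0.02] w 0.0565
[[ 0.001  0.799  0.602]
 [ 0.003  0.602 -0.799]
 [-1.     0.003 -0.002]]
q [-0.438  0.588  0.74   2.073 -0.617  0.71  -0.219]
the job is handed in; nothing more can be done
None
```

The steel collar is fully home on the mount's seat. I handed the job in at 14.25 s with the gripper still holding it and pressing it down.

- **What I did:** I gripped the collar twice at different yaws to centre it, then set it over the nose until it rested on the pins. It dropped into its keyways after about 45° of turn. I went roughly 9° past that point and turned back 5° before pressing it down.
- **Last checks:** The tool stopped firmly at z = 0.0441 m, which puts the collar's underside at 0.030 m, the seat height. The upward force was about 22 N, well above the ring's 8 N. The last scene picture, taken just before a 0.7 mm back-off to ease the push, shows the collar down on the flange.
- **Disagreements:** The gripper read a width of 56.5 mm on the 59 mm collar, which I put down to the gripper's reading or soft pads. The two cameras differed by up to 5 mm on where the collar stood, and gripping it twice settled that. A sideways force of about 9 N remained at the end.
- **Bystanders:** I did not touch the blue look-alikes or the other things on the bench, but I took no picture at the end to check all of them.

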